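# Release the last quarter-turn fastener of a laser supply's access panel

## Task

Free the aluminium access panel on top of the blue laser supply: take the yellow-handled flat-blade screwdriver from its stand, put its blade in the slot of the one brass fastener that is still locked (slot along its red ticks) and turn it a quarter-turn anticlockwise, seen from above, until the slot lines up with the green ticks. Then put the screwdriver back upright in the stand it came from, let go, and leave the green nut driver and the lens where they stand.

Things in the scene. Friction and masses are not known exactly. Their poses are not given: they have to be found in the camera images.
- driver: Yellow-handled flat screwdriver, 127 mm long, 150 g, upright in its stand. Origin: centre of the blade's lower edge; z up to the handle, x along the blade's width (18 mm), y its thickness (4 mm). Heights: blade 0-14 mm, 8 mm shank to 45, round 40 mm collar 45-51, square handle 26 x 26 mm (faces square to x and y) 51-123, cap to 127. Grip the handle about 100 mm up, across any two faces.
- stand: Grey stand of the yellow screwdriver, 60 x 60 x 67 mm high, fixed. Origin: centre of its underside, z up. Its top has a 46 x 46 mm recess, 12 mm deep, with a 27 x 27 mm well in its floor down to the bench. The collar rests on the recess floor, so the blade's edge is then 10 mm above the origin, on the axis; any turn about the axis fits. The green nut driver has a like stand.
- slot (a point): Centre of the slot's floor in the locked brass fastener (36 mm head) on the panel. Turns with it: x along the slot, z up. Slot 8 mm wide, open at both ends, 9 mm deep, flaring to 14 mm over the top 3 mm; panel top 88 mm above the bench. The blade has some 13 degrees of play either way. A second, like fastener 136 mm away is already open and does not turn.
- cam (a joint): Turn of the locked fastener, rad, growing anticlockwise seen from above: 0 locked (slot along its red ticks), 1.57 open (along its green ticks); stops at 0 and 1.65. It takes about 0.06 N m to turn and stays where it is left.
- nut_driver: Green-handled nut driver of the same size and shape, but with a round 16 mm socket end, upright in its own grey stand. Not needed. Origin: centre of its lower end, z up.
- lens: Lens in a black square frame (66 mm) on a post with a round foot (60 mm diameter), 116 mm tall, loose on the bench. Not needed. Origin: centre of its underside, z up.
There are look-alikes about, which are no part of the job. What is shaped like the driver but purple is not meant.

How it is judged (in metres and radians):
On the way, in this order (a step that is already met when the one before it is completed fails the run):
1. the yellow screwdriver is lifted clear of its stand (z of driver in the frame of stand above 0.06 m), for 0.1 s.
2. its blade is in the slot of the locked fastener (horizontal distance between driver and slot below 0.013 m and z of driver in the frame of slot below 0.0065 m and value of joint cam below 1 rad), for 0.1 s.
3. the fastener is turned to open with the blade in the slot (value of joint cam above 1.2 rad and horizontal distance between driver and slot below 0.015 m and z of driver in the frame of slot below 0.009 m), for 0.1 s.
At the end, for the whole second after the job is handed in: The fastener is turned to at least 1.2 rad (within about 20 degrees of fully open), and the yellow screwdriver stands at rest in its own stand, within 12 mm of the stand's axis, its blade's lower edge under 16 mm above the stand's origin (collar seated), within 10 degrees of upright, and released (value of joint cam above 1.2 rad and horizontal distance between driver and stand below 0.012 m and z of driver in the frame of stand below 0.016 m and angle between driver's own z axis and vertical below 0.175 rad and linear speed of driver below 0.03 m/s); the robot touches nothing.
It fails at once if the green nut driver is shifted by more than 40 mm (distance of nut_driver from where it was at the start of the episode above 0.04 m).
It fails at once if the lens is shifted by more than 40 mm (distance of lens from where it was at the start of the episode above 0.04 m).
It fails at once if the lens is tipped over (angle between lens's own z axis and vertical above 0.5 rad).
It also fails if it takes over 48 s, if anything falls off the work surface, if the arm or the gripper's body presses on something with over 40 N, if the wrist force passes 120 N, or if a joint passes its speed limit or range.

## Robot

A 6-joint arm with a two-finger parallel gripper is mounted at the origin on the work surface. World frame = base frame: x ahead of the robot, y to its left, z up, the work surface at z = 0. Lengths are in mm, angles in rad, forces in N, time in s.
With the tool pointing down it reaches from about 225 to 875 mm from the base axis. Payload 3.4 kg.
Tool frame: the origin (TCP) lies midway between the tips of the shut fingers; the grasp point (between the pads) lies 19 mm behind it; z points along the fingers, x is the direction in which the jaws open and shut, and the axes are right-handed (so a half turn about z gives the same grasp; the last joint's range is limited). The gripper opens to 85 mm and grips with 20 to 120 N. Pads are 22 mm wide; open, the fingers measure 114 mm over their backs; the gripper's body (76 mm by 85 mm) begins 54 mm behind the grasp point. The pads swing forward as they close: fully open they stand 13 mm farther back than shut.
Start: joints at [-1.256, 0.276, 1.505, -0, 1.361, -0.121], TCP at [242.731, -521.291, 231.328] pointing down, gripper open.
Joint ranges: [-2.89, 2.89], [-0.75, 2.08], [0.22, 2.7], [-1.18, 4.32], [0.11, 2.71], [-2.7, 2.7]. Speed limits (rad/s): [2.57, 2.57, 3.14, 3.14, 3.14, 3.14].

## Interface

Orientations are given as a unit quaternion [w, x, y, z].
In Python, from plant import env, vision gives the robot as it stands. The module is installed in compiled form; this text tells all that it offers.
- The arm moves only by the shell command python3 -m creep 'ROWS' [FORCE]. ROWS is JSON, a list of rows, each a list of 3 entries, a list of its own where there are three numbers: the shift along the tool's x, y, z in mm, then the turn, a rotation vector about the tool's x, y, z in degrees, then the opening in per cent of the stroke, from 0 (shut) to 100 (fully open). In form: [[[tx, ty, tz], [wx, wy, wz], fingers], ...]. A call has 1 to 12 rows; each row is the pose to reach, as a shift and turn from the pose commanded when the call began, along the tool's axes at that moment; what a row does not reach only later rows make up. A row lasts 1/12 s, in which the tool goes at most 41.7 mm and 7.16 degrees, less where a joint would pass 70% of its speed; a pose out of reach is approached as far as the arm can. A call with a gripper value outside its range is refused whole. The fingers move at their own pace and stop on an object; FORCE is the grip in N (left out, the last holds). Time passes only in rows, so rows that repeat a pose let the fingers close. It gives the time, the measured TCP pose, the force and the opening at its end, in the units of the state.
- env.read_state(): the state, without advancing time (a new reading comes with each control period).
- vision.snapshot(name): name is "scene" or "top"; returns the picture (480x640x3 uint8, red, green, blue); there is no depth.
- vision.camera_info(name): a dict with "K" (3x3 intrinsics, pixels), "pose" (4x4, takes a point from camera to world coordinates). Camera axes: x right, y up, looking along -z (the intrinsics and any distortion apply to the point x, -y, -z); pixel columns grow to the right and rows downward; lengths in mm; the calibration is good to about 2 mm. A picture is of the moment at which its call begins. camera_info takes no time and is no camera call.
- env.hand_in(): hands the job in, once; it reports no verdict.
The state is a dict: "time": time; "joint_pos": joint angles; "joint_vel": joint speeds; "joint_efforts": joint torques, N m; "ee_pos": TCP position; "ee_rot": TCP orientation; "contact_force": force on the tool from outside, world axes, zero at the start; "torque": the same for the moment, N m; "grip_width": finger opening in mm.
Only numpy, scipy, OpenCV 4.12 (cv2) and the standard library are available. Lean on these libraries where they do the work, as an engineer would, in place of code of your own. Each camera call takes 0.05 s, during which the arm holds its last target.

## Working session

There is one attempt and no reset: what is moved stays moved. The work goes in short steps, Python scripts to look and compute and a shell command to move; the robot and the scene stay as the last step left them, time stands still between calls to the robot, and variables do not carry over. Pictures are saved under pics/ and viewed, and the job is handed in when it is done.

```bash
mkdir -p pics; ls
python3 - <<'E'
from plant import env, vision
import cv2
for n in("scene","top"):
    im=vision.snapshot(n); cv2.imwrite(f"pics/{n}0.png",im[:,:,::-1])
    print(n,vision.camera_info(n))
print(env.read_state())
E
```

```text
pics
scene {'K': array([[563.82178663,   0.        , 316.60342678],
       [  0.        , 563.82178663, 237.92501357],
       [  0.        ,   0.        ,   1.        ]]), 'pose': array([[-7.60284629e-01, -3.71765033e-01,  5.32689444e-01,
         1.04325576e+03],
       [ 6.49146097e-01, -4.04504904e-01,  6.44193393e-01,
         5.03488401e+02],
       [-2.40130852e-02,  8.35563608e-01,  5.48868681e-01,
         5.86768093e+02],
       [ 0.00000000e+00,  0.00000000e+00,  0.00000000e+00,
         1.00000000e+00]])}
top {'K': array([[467.7235315 ,   0.        , 325.2879069 ],
       [  0.        , 467.7235315 , 235.23877573],
       [  0.        ,   0.        ,   1.        ]]), 'pose': array([[ 8.06487093e-03,  9.82296371e-01, -1.87159816e-01,
         3.73355251e+02],
       [-9.99870280e-01,  1.05311481e-02,  1.21868245e-02,
        -6.08037196e+01],
       [ 1.39420812e-02,  1.87037253e-01,  9.82253880e-01,
         9.76609782e+02],
       [ 0.00000000e+00,  0.00000000e+00,  0.00000000e+00,
         1.00000000e+00]])}
{'time': 0.1, 'joint_pos': array([-1.25600329e+00,  2.76543094e-01,  1.50601638e+00,  3.34356239e-05,
        1.36067576e+00, -1.21029043e-01]), 'joint_vel': array([ 1.24910652e-03, -9.85669865e-04, -1.27403701e-03, -1.05876729e-05,
       -1.14028751e-03, -7.14294252e-04]), 'joint_efforts': array([ 1.72050677e-03, -4.17699265e+01, -2.46405369e+01, -1.55062480e-05,
        5.81884815e-03,  2.82482944e-06]), 'ee_pos': array([ 242.58571793, -520.81072561,  230.51580687]), 'ee_rot': array([-5.34464001e-04,  8.43252178e-01, -5.37517524e-01, -6.23804342e-04]), 'contact_force': array([-0.65003664,  0.38733781, -0.65367731]), 'torque': array([0.01442703, 0.0310172 , 0.02361682]), 'grip_width': 85.24908757482714}
```

View pics/scene0.png

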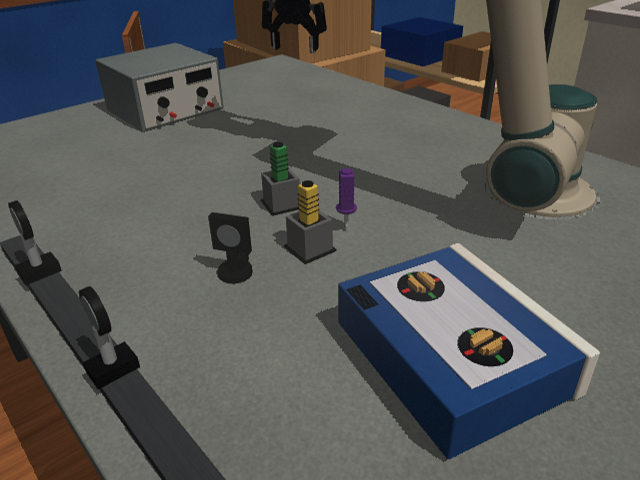

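View pics/top0.png

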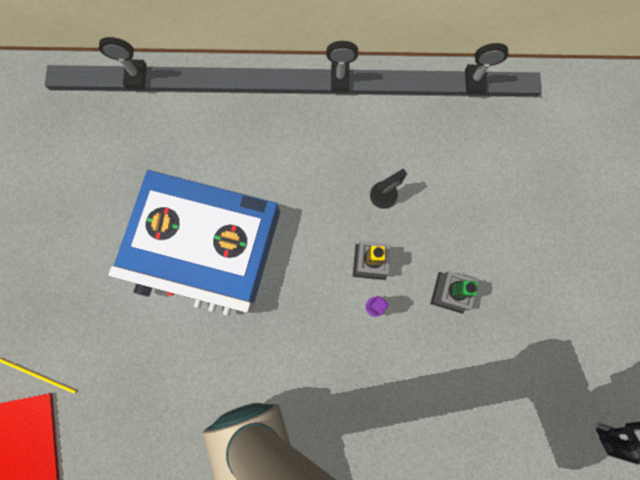

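Run:
```python
import cv2,numpy as np
t=cv2.imread("pics/top0.png");s=cv2.imread("pics/scene0.png")
c=lambda im,x,y,w,h,f:cv2.resize(im[y:y+h,x:x+w],None,fx=f,fy=f,interpolation=cv2.INTER_CUBIC)
cv2.imwrite("pics/c1.png",c(t,130,190,130,80,6))
cv2.imwrite("pics/c2.png",c(t,340,160,150,160,3.7))
cv2.imwrite("pics/c3.png",c(s,370,250,180,130,4.4))
cv2.imwrite("pics/c4.png",c(s,250,130,120,140,4.2))
```

```text
(no output)
```

View pics/c1.png

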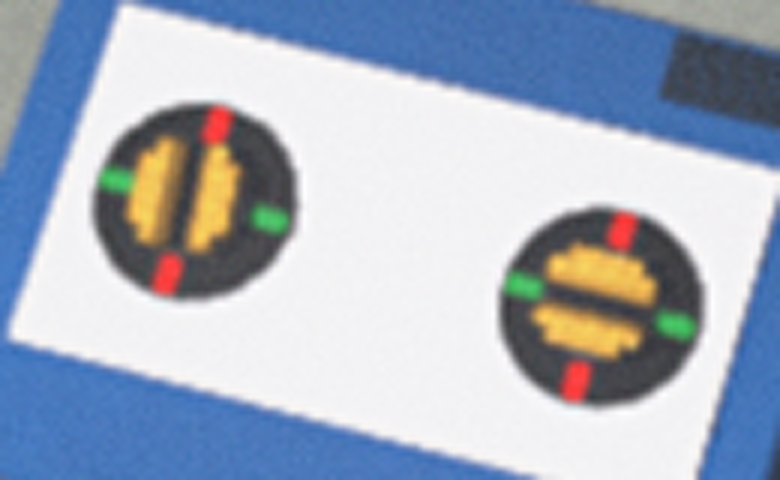

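View pics/c2.png

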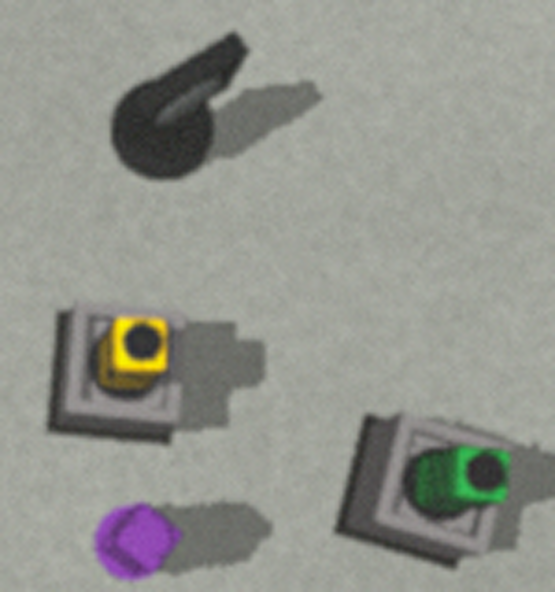

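View pics/c3.png

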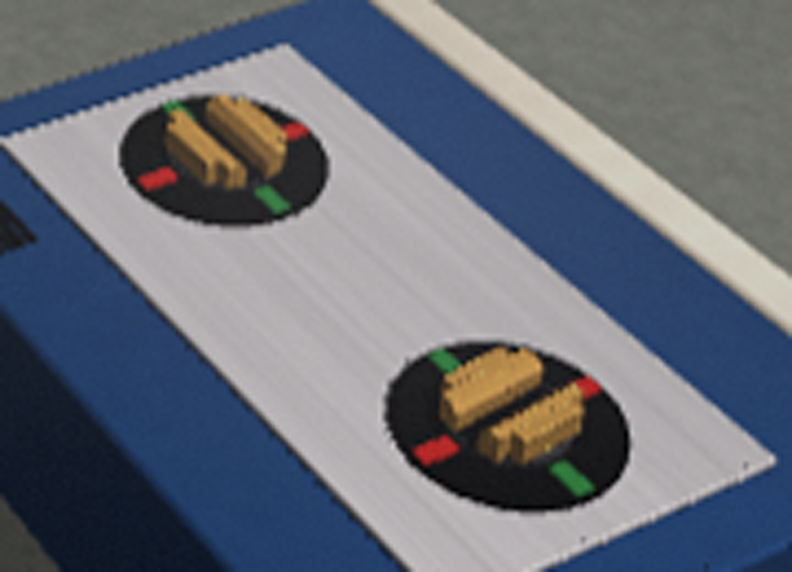

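View pics/c4.png

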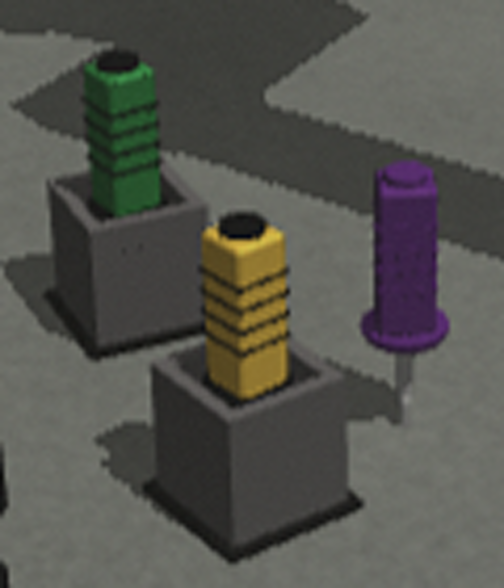

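```bash
cat > h.py <<'E'
import numpy as np,cv2
from plant import env,vision
CI={n:vision.camera_info(n) for n in("scene","top")}
def ray(n,u,v):
    K=CI[n]["K"];P=CI[n]["pose"]
    d=np.linalg.inv(K)@np.array([u,v,1.]); d=P[:3,:3]@(d*[1,-1,-1]); return P[:3,3],d/np.linalg.norm(d)
def onz(n,u,v,z):
    o,d=ray(n,u,v); return o+d*(z-o[2])/d[2]
def tri(a,b):
    (o1,d1),(o2,d2)=ray("top",*a),ray("scene",*b)
    A=np.stack([d1,-d2],1); t=np.linalg.lstsq(A,o2-o1,rcond=None)[0]
    p,q=o1+d1*t[0],o2+d2*t[1]; return (p+q)/2,np.linalg.norm(p-q)
def proj(n,p):
    P=CI[n]["pose"];c=P[:3,:3].T@(np.asarray(p,float)-P[:3,3]);c=c*[1,-1,-1];q=CI[n]["K"]@c;return q[:2]/q[2]
E
python3 - <<'E'
from h import *
np.set_printoptions(precision=1,suppress=True)
C=lambda x,y:(340+(x+.5)/3.7-.5,160+(y+.5)/3.7-.5)
S=lambda x,y:(250+(x+.5)/4.2-.5,130+(y+.5)/4.2-.5)
print("cap tri",tri(C(142,342),S(243,224)),"onz",onz("top",*C(142,342),137),onz("scene",*S(243,224),137))
q=[onz("top",*C(*p),133) for p in((115,317),(168,316),(165,371),(113,370))]
for p in q:print(p)
print(np.mean(q,0))
print("stand top")
for p in((77,302),(184,322),(178,425),(68,412)):print(onz("top",*C(*p),67))
print("green",onz("top",*C(487,473),137)); print("purple",onz("top",*C(140,540),127)); print("lens",onz("top",*C(160,130),5))
F=lambda x,y:(130+(x+.5)/6-.5,190+(y+.5)/6-.5)
G=lambda x,y:(370+(x+.5)/4.4-.5,250+(y+.5)/4.4-.5)
print("ring plane tri", "red",tri(F(218,125),G(436,452)), tri(F(168,274),G(585,387)),"grn",tri(F(117,180),G(445,362)),tri(F(270,219),G(573,479)))
for n,f in(("red",(218,125)),("red",(168,274)),("g",(117,180)),("g",(270,219)),("slot",(193,147)),("slot",(178,246))):print(n,onz("top",*F(*f),88))
E
```

```text
cap tri (array([ 504. , -168.1,  134.6]), np.float64(1.1660063908207634)) onz [ 503.2 -167.3  137. ] [ 507.2 -165.   137. ]
[ 516.2 -154.6  133. ]
[ 517.  -180.9  133. ]
[ 489.5 -179.   133. ]
[ 489.8 -153.4  133. ]
[ 503.1 -167.   133. ]
stand top
[ 535.3 -141.7   67. ]
[ 525.1 -198.8   67. ]
[ 470.  -194.7   67. ]
[ 476.3 -136.6   67. ]
green [ 440.6 -334.3  137. ]
purple [ 407.3 -166.4  127. ]
lens [ 648.6 -196.2    5. ]
ring plane tri red (array([588.3, 237.9,  89.1]), np.float64(0.4196079590605955)) (array([538.3, 250.5,  90.7]), np.float64(1.2959024753612463)) grn (array([572.7, 245. , 117.7]), np.float64(32.47058553836998)) (array([554.2, 242.8,  60.9]), np.float64(33.95659993471183))
red [588.5 238.5  88. ]
red [539.2 250.9  88. ]
g [569.9 269.6  88. ]
g [557.6 219.6  88. ]
slot [581.1 246.   88. ]
slot [548.4 248.4  88. ]
```

Run:
```python
import cv2,numpy as np
t=cv2.imread("pics/top0.png");s=cv2.imread("pics/scene0.png")
a=cv2.resize(t[203:243,142:182],(400,400),interpolation=cv2.INTER_NEAREST)
b=cv2.resize(t[220:260,210:250],(400,400),interpolation=cv2.INTER_NEAREST)
cv2.imwrite("pics/d1.png",np.hstack([a,b]))
a=cv2.resize(s[320:375,450:520],(700,550),interpolation=cv2.INTER_NEAREST)
cv2.imwrite("pics/d2.png",a)
```

```text
(no output)
```

View pics/d1.png

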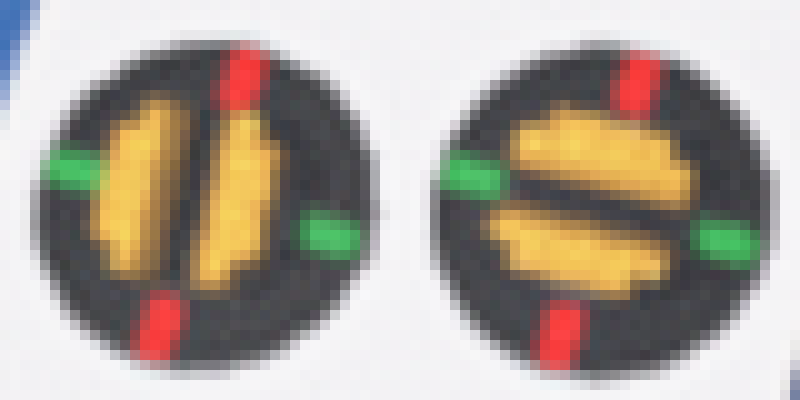

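View pics/d2.png

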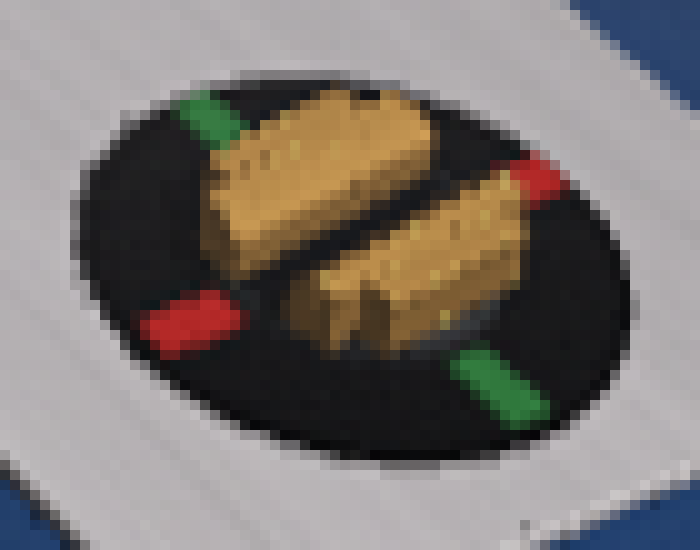

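Run:
```python
from h import *
np.set_printoptions(precision=1,suppress=True)
D=lambda x,y:(450+x/10-.5,320+y/10-.5)
T=lambda x,y:(142+x/10-.5,203+y/10-.5)
for nm,n,f,a,b,z in [("s in2","scene",D,(325,272),(510,170),99),("s in1 top","scene",D,(240,252),(435,150),99),("s in1 bot","scene",D,(245,282),(440,182),90),("s red","scene",D,(190,325),(540,180),88),
 ("t in R","top",T,(225,110),(196,285),99),("t in L bright","top",T,(165,100),(140,270),99),("t in L dark","top",T,(190,105),(160,275),92),("t red","top",T,(245,75),(160,330),88)]:
    p,q=onz(n,*f(*a),z),onz(n,*f(*b),z); d=p-q; d=d if d[0]>0 else -d
    print(nm,p,q,np.degrees(np.arctan2(d[1],d[0])))
print(tri(T(225,110),D(325,272)),tri(T(196,285),D(510,170)))
print(tri(T(165,100),D(240,252)))
```

```text
s in2 [578.  247.9  99. ] [546.5 252.4  99. ] -8.127345955334592
s in1 top [582.8 239.1  99. ] [550.3 244.2  99. ] -9.0275730986189
s in1 bot [578.1 237.7  90. ] [545.7 243.2  90. ] -9.618341838646108
s red [587.2 236.7  88. ] [534.1 250.3  88. ] -14.350001679709976
t in R [579.7 238.   99. ] [545.4 241.   99. ] -5.041196203667031
t in L bright [581.5 249.6  99. ] [548.2 251.8  99. ] -3.8738650953066065
t in L dark [582.3 247.2  92. ] [548.7 250.4  92. ] -5.550349013361452
t red [589.3 238.4  88. ] [538.7 251.   88. ] -14.053586275063887
(array([578. , 242.9,  95.7]), np.float64(8.945697037720503)) (array([544.2, 246.6,  93.6]), np.float64(8.558364422961832))
(array([583.2, 244.4, 102.9]), np.float64(9.042502052444462))
```

Run:
```python
from h import *
np.set_printoptions(precision=1,suppress=True)
D=lambda x,y:(450+x/10-.5,320+y/10-.5)
T=lambda x,y:(142+x/10-.5,203+y/10-.5)
print(tri(T(165,100),D(325,272)),tri(T(140,270),D(510,170)))
print(tri(T(225,110),D(240,252)),tri(T(196,285),D(435,150)))
# driver face edges
s=env.read_state();from scipy.spatial.transform import Rotation as R
q=s["ee_rot"];M=R.from_quat([q[1],q[2],q[3],q[0]]).as_matrix();print(M,s["ee_pos"])
# candidate stand centre: project model outlines
for cx,cy in[(504,-168)]:
  for z in(0,67,137): print(z,proj("top",(cx,cy,z)),proj("scene",(cx,cy,z)))
t=vision.snapshot("top");h=cv2.cvtColor(t,cv2.COLOR_RGB2HSV)
m=((h[...,0]>20)&(h[...,0]<35)&(h[...,1]>120)&(h[...,2]>200)).astype(np.uint8);m[:,:350]=0;m[:,400:]=0
n,l,st,c=cv2.connectedComponentsWithStats(m);print(st[1:],c[1:])
k=1+np.argmax(st[1:,4]);pts=np.argwhere(l==k)[:,::-1].astype(np.float32);r=cv2.minAreaRect(pts);print(r);w=[onz("top",*p,133) for p in cv2.boxPoints(r)];print(np.array(w),np.mean(w,0))
```

```text
(array([580.7, 249. , 101.6]), np.float64(0.7480091119892421)) (array([547.7, 252.2,  99.6]), np.float64(1.4344429097818845))
(array([580.5, 238.3,  96.9]), np.float64(0.9718880344000597)) (array([546.3, 242.2,  95.1]), np.float64(0.28032327071620095))
[[ 0.4 -0.9 -0. ]
 [-0.9 -0.4  0. ]
 [-0.  -0.  -1. ]] [ 242.6 -520.8  230.5]
0 [370.2 261.6] [310.2 247.8]
67 [373.9 257.1] [309.1 216.7]
137 [378.4 251.6] [307.8 181.8]
[[371 246  14  14  72]
 [381 246   4   4  11]] [[375.3 254.3]
 [382.6 247.2]]
((377.5, 252.5), (13.0, 13.0), 90.0)
[[ 514.9 -155.1  133. ]
 [ 515.2 -179.   133. ]
 [ 491.2 -178.6  133. ]
 [ 490.9 -154.9  133. ]] [ 503.1 -166.9  133. ]
```

Candidates for "the yellow driver" in the top view:
- Yellow-handled tool in its grey stand at (377,252). This matches the description.
- Green nut driver in its own stand at (470,288).
- Purple look-alike with no stand at (376,306).
- Yellow stick on the floor mat at (40,375).

I choose (377,252); the close crop c4 shows a square yellow handle in a grey stand.

Candidates for the fastener:
- Left one at (162,223): its slot runs along the red ticks, so it is locked. In the scene view it is at (485,347).
- Right one at (230,240): its slot runs along the green ticks, so it is already open.

I choose the left one. Its centre is about (564,245), the slot yaw about -6.5°, and the head top about z = 99.

```bash
cat >> h.py <<'E'
from scipy.spatial.transform import Rotation as R
def plan(x,y,z,yaw):
    s=env.read_state();q=s["ee_rot"];M=R.from_quat([q[1],q[2],q[3],q[0]]).as_matrix()
    c,sn=np.cos(np.radians(yaw)),np.sin(np.radians(yaw))
    G=np.array([[c,sn,0],[sn,-c,0],[0,0,-1.]])
    d=M.T@(np.array([x,y,z])-s["ee_pos"]); w=R.from_matrix(M.T@G).as_rotvec(degrees=True)
    print("shift",d.round(1),"turn",w.round(2),"yaw now",np.degrees(np.arctan2(M[1,0],M[0,0])).round(2),"pos",s["ee_pos"].round(1),"F",s["contact_force"].round(1),"w",round(s["grip_width"],1),"t",round(s["time"],2),"q6",s["joint_pos"][5].round(3))
E
python3 -c "
from h import *
plan(503.5,-167.5,200,-95)"
```

```text
shift [-210.2 -385.7   31. ] turn [1.000e-02 8.000e-02 2.997e+01] yaw now -65.03 pos [ 242.6 -520.9  230.6] F [-0.  -0.1 -0.8] w 85.3 t 0.15 q6 -0.121
```

```bash
python3 -m creep '[[[-210,-386,30],[0,0,30],100],[[-210,-386,30],[0,0,30],100],[[-210,-386,30],[0,0,30],100],[[-210,-386,30],[0,0,30],100],[[-210,-386,30],[0,0,30],100],[[-210,-386,30],[0,0,30],100],[[-210,-386,30],[0,0,30],100],[[-210,-386,30],[0,0,30],100],[[-210,-386,30],[0,0,30],100],[[-210,-386,30],[0,0,30],100],[[-210,-386,30],[0,0,30],100],[[-210,-386,30],[0,0,30],100]]' 40
python3 - <<'E'
from h import *
plan(503.5,-167.5,91,-95)
for n in("top","scene"):cv2.imwrite(f"pics/{n}1.png",vision.snapshot(n)[:,:,::-1])
plan(503.5,-167.5,91,-95)
E
```

```text
time: 1.15
ee_pos: [506.7, -162.9, 200.6]
ee_rot: [0.002, -0.677, 0.736, 0.001]
contact_force: [-0.2, 0.1, 0.5]
grip_width: 85.4
shift [  5.3   2.9 109.6] turn [-0.05  0.21  0.28] yaw now -94.72 pos [ 506.7 -162.9  200.6] F [-0.2  0.1  0.5] w 85.4 t 1.15 q6 1.208
shift [  0.6   0.5 109.8] turn [ 0.07 -0.02  0.15] yaw now -94.85 pos [ 504.2 -166.9  200.8] F [-0.8 -0.4  0.3] w 85.2 t 1.25 q6 1.205
```

View pics/scene1.png

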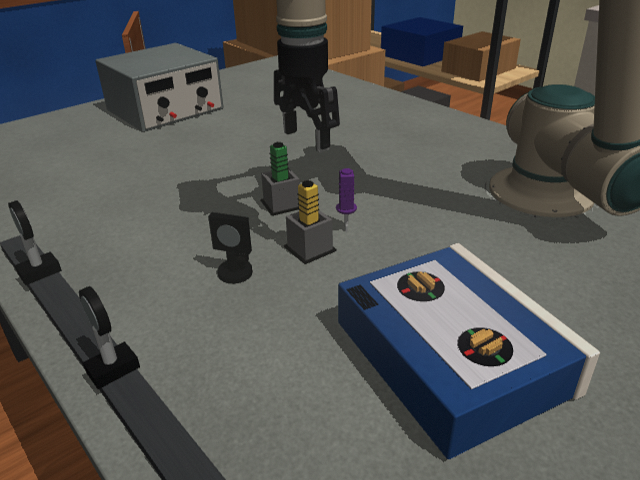

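View pics/top1.png

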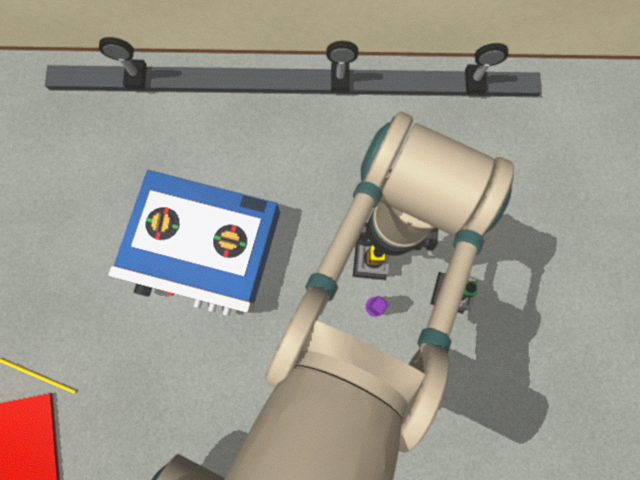

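The fingers straddle the handle: in the scene view their tips are at (290,125) and (323,143), and the yellow cap is at (308,183). I'm descending now.

```bash
python3 -m creep '[[[0.5,0.5,30],[0,0,0],100],[[0.5,0.5,60],[0,0,0],100],[[0.5,0.5,85],[0,0,0],100],[[0.5,0.5,100],[0,0,0],100],[[0.5,0.5,109],[0,0,0],100],[[0.5,0.5,109],[0,0,0],100],[[0.5,0.5,109],[0,0,0],100]]'
python3 - <<'E'
from h import *
plan(503.5,-167.5,91,-95)
cv2.imwrite("pics/s2.png",cv2.resize(vision.snapshot("scene")[100:280,220:440,::-1],None,fx=3,fy=3))
E
```

```text
time: 1.83
ee_pos: [503.3, -169.5, 92.6]
ee_rot: [-0.0, -0.675, 0.738, -0.0]
contact_force: [0.8, -0.4, 0.8]
grip_width: 85.6
shift [-2.  -0.   1.6] turn [-0.   -0.02 -0.11] yaw now -95.11 pos [ 503.3 -169.5   92.6] F [ 0.8 -0.4  0.8] w 85.6 t 1.83 q6 1.205
```

View pics/s2.png

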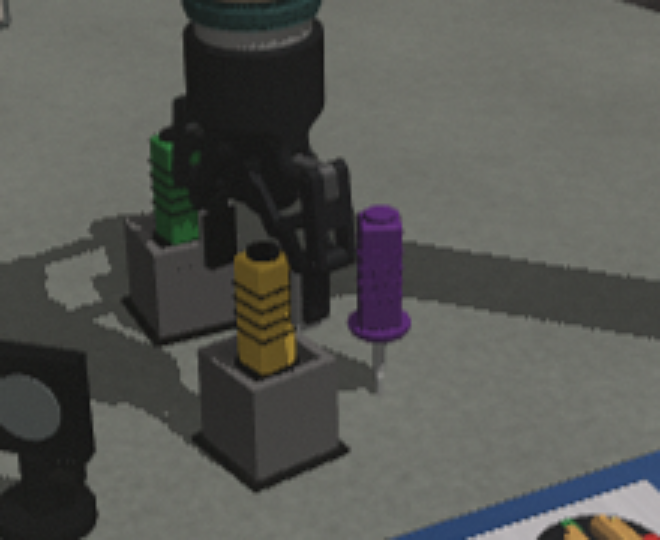

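Run:
```python
from h import *
np.set_printoptions(precision=1,suppress=True)
for p in[(507,-126.5,105),(499,-211.5,105),(507,-112,105),(499,-226,105),(503,-169,165),(503,-169,137),(503,-169,92)]:
    q=proj("scene",p);print(p,q,(q-[220,100])*3)
t=vision.snapshot("top");cv2.imwrite("pics/t2.png",cv2.resize(t[150:330,290:520,::-1],None,fx=3,fy=3))
```

```text
(507, -126.5, 105) [322.7 207.5] [308.1 322.4]
(499, -211.5, 105) [295.1 188.5] [225.2 265.4]
(507, -112, 105) [328.4 210.7] [325.1 332. ]
(499, -226, 105) [290.1 185.7] [210.2 257.1]
(503, -169, 165) [307.3 166.6] [262.  199.9]
(503, -169, 137) [307.9 181.4] [263.6 244.1]
(503, -169, 92) [308.7 204.1] [266.1 312.4]
```

View pics/t2.png

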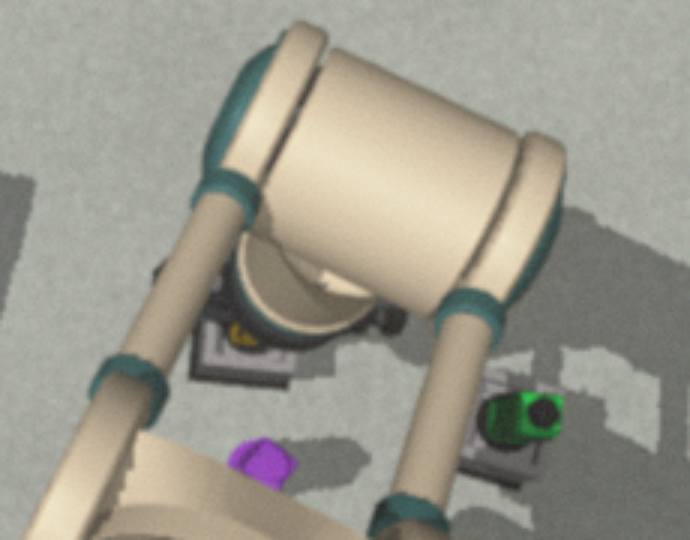

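The fingertips appear where the projection predicts, at crop (315,320) and (222,265), one on each side of the yellow handle. I'm closing the gripper.

```bash
python3 -m creep '[[[-1.5,0,1],[0,0,0],100],[[-1.5,0,1],[0,0,0],10],[[-1.5,0,1],[0,0,0],10],[[-1.5,0,1],[0,0,0],10],[[-1.5,0,1],[0,0,0],10],[[-1.5,0,1],[0,0,0],10],[[-1.5,0,1],[0,0,0],10],[[-1.5,0,1],[0,0,0],10],[[-1.5,0,1],[0,0,0],10],[[-1.5,0,1],[0,0,0],10]]' 60; python3 -c "
from h import *
plan(503.5,-167.5,220,-95)"
```

```text
time: 2.77
ee_pos: [503.8, -167.0, 91.6]
ee_rot: [0.0, -0.675, 0.737, -0.0]
contact_force: [-0.3, 0.2, 3.2]
grip_width: 25.4
shift [   0.6    0.2 -128.4] turn [-0.03 -0.01 -0.03] yaw now -95.03 pos [ 503.8 -167.    91.6] F [-0.3  0.2  3.2] w 25.4 t 2.77 q6 1.207
```

```bash
python3 -m creep '[[[0,0,-5],[0,0,0],10],[[0,0,-20],[0,0,0],10],[[0,0,-50],[0,0,0],10],[[0,0,-80],[0,0,0],10],[[0,0,-110],[0,0,0],10],[[0,0,-128],[0,0,0],10],[[0,0,-128],[0,0,0],10],[[0,0,-128],[0,0,0],10]]'
python3 - <<'E'
from h import *
im=vision.snapshot("scene")
cv2.imwrite("pics/s3.png",cv2.resize(im[80:280,220:440,::-1],None,fx=3,fy=3,interpolation=cv2.INTER_CUBIC))
plan(564,245,220,-95)
E
```

```text
time: 3.43
ee_pos: [503.6, -167.0, 219.7]
ee_rot: [0.0, -0.675, 0.737, -0.001]
contact_force: [-0.3, 0.2, -1.6]
grip_width: 25.3
shift [-415.4  -24.9   -1.6] turn [ 0.1   0.03 -0.03] yaw now -95.03 pos [ 502.8 -166.6  218.3] F [ 0.  -0.2 -1.7] w 25.5 t 3.48 q6 1.207
```

View pics/s3.png

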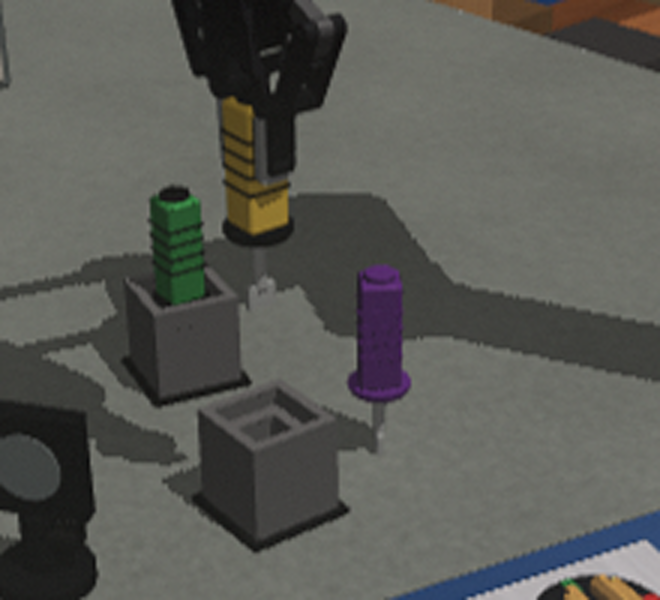

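Run:
```python
from h import *
im=vision.snapshot("scene")[:,:,::-1]
x0,y0=290,155;f=12
c=cv2.resize(im[y0:y0+50,x0:x0+33],None,fx=f,fy=f,interpolation=cv2.INTER_CUBIC)
out=[c]
for yaw in(-5,85):
    d=c.copy();s=env.read_state();b=s["ee_pos"]-[0,0,81.6]
    u=np.array([np.cos(np.radians(yaw)),np.sin(np.radians(yaw)),0]);v=np.array([-u[1],u[0],0])
    for h in(0,14):
        P=[proj("scene",b+u*i*9+v*j*2+[0,0,h]) for i,j in((1,1),(1,-1),(-1,-1),(-1,1))]
        P=((np.array(P)-[x0,y0]+.5)*f).astype(np.int32);cv2.polylines(d,[P],True,(0,0,255),1)
    out.append(d)
o=np.hstack(out);print(o.shape);cv2.imwrite("pics/s4.png",cv2.resize(o,None,fx=.66,fy=.66,interpolation=cv2.INTER_AREA))
```

```text
(600, 1188, 3)
```

View pics/s4.png

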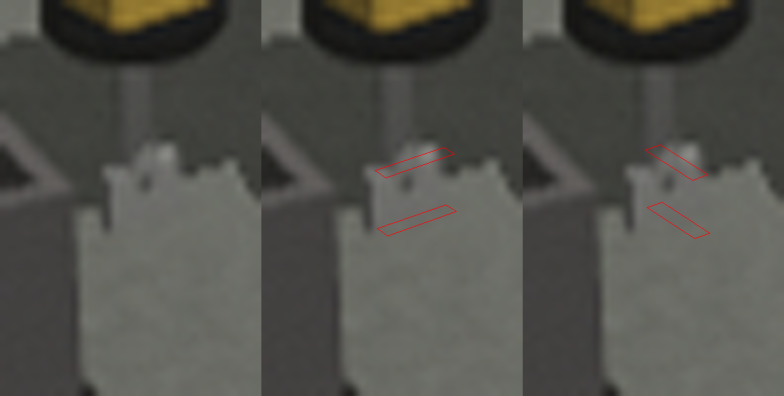

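```bash
python3 -m creep '[[[-40,-2,0],[0,0,0],10],[[-80,-5,0],[0,0,0],10],[[-120,-8,0],[0,0,0],10],[[-160,-10,0],[0,0,0],10],[[-200,-12,0],[0,0,0],10],[[-240,-14,0],[0,0,0],10],[[-280,-17,0],[0,0,0],10],[[-320,-19,0],[0,0,0],10],[[-360,-22,0],[0,0,1],10],[[-390,-24,0],[0,0,1.5],10],[[-408,-25,0],[0,0,1.5],10],[[-415,-25,0],[0,0,1.5],10]]'
python3 - <<'E'
from h import *
plan(564,245,220,-96.5)
im=vision.snapshot("scene");im=vision.snapshot("scene")
cv2.imwrite("pics/s5.png",cv2.resize(im[170:400,400:580,::-1],None,fx=3,fy=3,interpolation=cv2.INTER_CUBIC)[:600])
plan(564,245,220,-96.5)
E
```

```text
time: 4.53
ee_pos: [563.9, 247.1, 216.4]
ee_rot: [-0.002, -0.667, 0.745, 0.001]
contact_force: [0.3, 0.5, -1.6]
grip_width: 25.4
shift [ 2.1 -0.3 -3.6] turn [ 0.24 -0.04  0.15] yaw now -96.35 pos [563.9 247.1 216.4] F [ 0.3  0.5 -1.6] w 25.4 t 4.53 q6 1.981
shift [-0.2 -0.1 -2.9] turn [ 0.2  -0.12  0.08] yaw now -96.42 pos [563.9 244.8 217.1] F [ 0.6 -0.  -0.9] w 25.5 t 4.63 q6 1.98
```

View pics/s5.png

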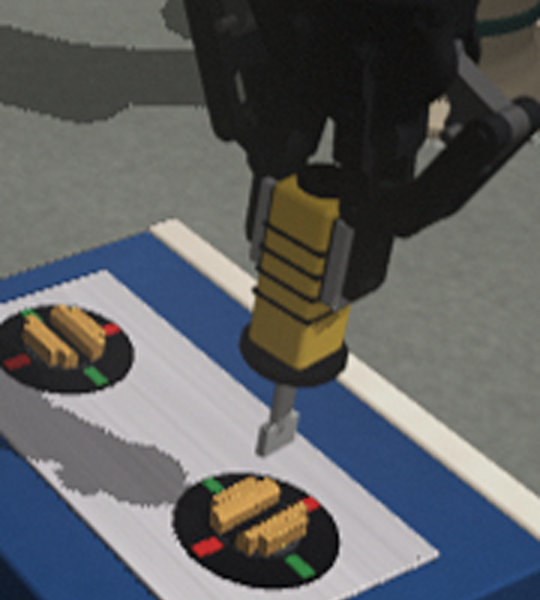

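Run:
```python
from h import *
im=vision.snapshot("scene")[:,:,::-1]
s=env.read_state();print(s["ee_pos"]);b=s["ee_pos"]-[0,0,81.6]
x0,y0=440,250;f=8
d=cv2.resize(im[y0:y0+75,x0:x0+70],None,fx=f,fy=f,interpolation=cv2.INTER_CUBIC);d0=d.copy()
yaw=-6.4;u=np.array([np.cos(np.radians(yaw)),np.sin(np.radians(yaw)),0]);v=np.array([-u[1],u[0],0])
def box(hx,hy,h):
    P=[proj("scene",b+u*i*hx+v*j*hy+[0,0,h]) for i,j in((1,1),(1,-1),(-1,-1),(-1,1))]
    P=((np.array(P)-[x0,y0]+.5)*f).astype(np.int32);cv2.polylines(d,[P],True,(0,0,255),1)
box(9,2,0);box(9,2,14);box(13,13,51);box(4,4,45)
cv2.imwrite("pics/s6.png",cv2.resize(np.hstack([d0,d]),None,fx=.7,fy=.7,interpolation=cv2.INTER_AREA))
for h in (0,45,127):print(proj("scene",b+[0,0,h]))
```

```text
[564.01123382 243.5669802  217.55480695]
[490.30237307 316.48497616]
[496.0051435  286.64679262]
[507.60321576 225.96305768]
```

View pics/s6.png

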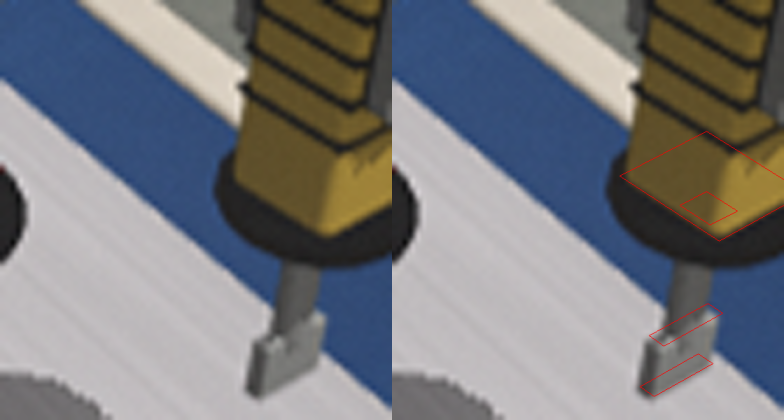

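The blade overlay matches within about 1 px, and the blade at scene (487,316) runs parallel to the slot. I'm descending partway and taking another look.

```bash
python3 -m creep '[[[-1.5,0,10],[0,0,0],10],[[-1.5,0,20],[0,0,0],10],[[-1.5,0,28],[0,0,0],10],[[-1.5,0,33],[0,0,0],10],[[-1.5,0,33],[0,0,0],10],[[-1.5,0,33],[0,0,0],10]]'
python3 - <<'E'
from h import *
im=vision.snapshot("scene")[:,:,::-1]
plan(564,245.2,174,-96.5)
s=env.read_state();b=s["ee_pos"]-[0,0,81.6];print(b)
x0,y0=450,285;f=8
d=cv2.resize(im[y0:y0+75,x0:x0+70],None,fx=f,fy=f,interpolation=cv2.INTER_CUBIC)
cv2.imwrite("pics/s7.png",d)
E
```

```text
time: 5.18
ee_pos: [564.9, 245.2, 185.7]
ee_rot: [-0.0, -0.665, 0.746, 0.0]
contact_force: [-0.5, -0.4, -1.6]
grip_width: 25.3
shift [ 0.4  1.2 12.3] turn [-0.01 -0.   -0.06] yaw now -96.56 pos [565.2 245.4 186.3] F [-0.2  0.1 -1.4] w 25.3 t 5.23 q6 1.982
[565.21303179 245.43587311 104.69137907]
```

View pics/s7.png

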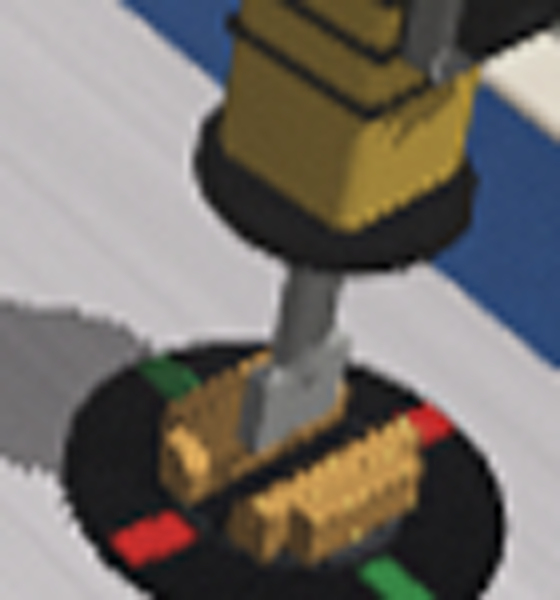

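The blade sits above the slot: its lower edge is at about crop (297,425), and the slot middle is at about (296,450). I'm going in gently.

```bash
python3 -m creep '[[[0,0,4],[0,0,0],10],[[0,0,7],[0,0,0],10],[[0,0,9],[0,0,0],10],[[0,0,10],[0,0,0],10],[[0,0,10],[0,0,0],10]]'; python3 -m creep '[[[0,0,1],[0,0,0],10],[[0,0,2],[0,0,0],10],[[0,0,2],[0,0,0],10]]'; python3 -c "
from h import *
plan(564,245.2,172,-96.5)"
```

```text
time: 5.65
ee_pos: [564.9, 245.8, 176.0]
ee_rot: [-0.0, -0.666, 0.746, 0.0]
contact_force: [-0.3, -0.3, -1.4]
grip_width: 25.4
time: 5.9
ee_pos: [565.0, 245.8, 174.1]
ee_rot: [-0.0, -0.666, 0.746, -0.0]
contact_force: [-0.0, 0.7, -1.2]
grip_width: 25.6
shift [0.7 0.9 2.1] turn [ 0.01 -0.01 -0.03] yaw now -96.53 pos [565.  245.8 174.1] F [-0.   0.7 -1.2] w 25.6 t 5.9 q6 1.982
```

```bash
python3 -m creep '[[[0,0,1],[0,0,0],10],[[0,0,1],[0,0,0],10],[[0,0,2],[0,0,0],10],[[0,0,2],[0,0,0],10]]'
python3 - <<'E'
from h import *
plan(564,245.2,172,-96.5)
im=vision.snapshot("scene")[:,:,::-1]
x0,y0=450,285;f=8
d=cv2.resize(im[y0:y0+75,x0:x0+70],None,fx=f,fy=f,interpolation=cv2.INTER_CUBIC)
cv2.imwrite("pics/s8.png",d)
E
```

```text
time: 6.23
ee_pos: [565.3, 245.8, 173.5]
ee_rot: [0.001, -0.666, 0.746, -0.0]
contact_force: [-1.0, -0.8, 4.3]
grip_width: 25.2
shift [0.8 1.2 1.5] turn [-0.07  0.02 -0.03] yaw now -96.53 pos [565.3 245.8 173.5] F [-1.  -0.8  4.3] w 25.2 t 6.23 q6 1.982
```

View pics/s8.png

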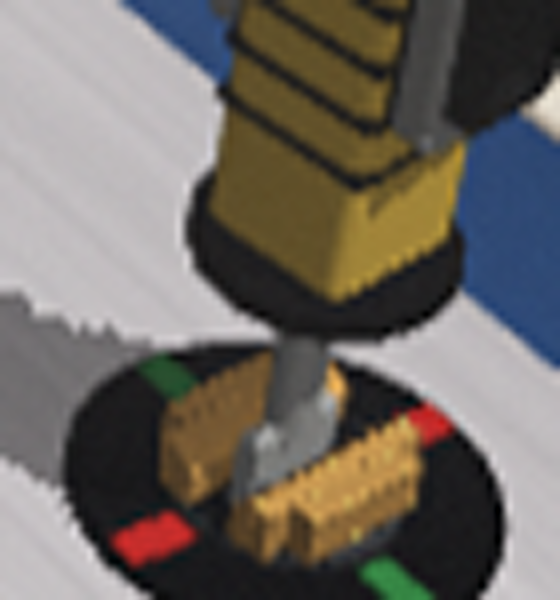

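The blade is down in the slot and on its floor, with Fz up by about 5.5 N. I'm turning anticlockwise, which is negative about tool z.

```bash
python3 -m creep '[[[0.4,0.6,0],[0,0,-4],10],[[0.4,0.6,0],[0,0,-9],10],[[0.4,0.6,0],[0,0,-14],10],[[0.4,0.6,0],[0,0,-19],10],[[0.4,0.6,0],[0,0,-24],10],[[0.4,0.6,0],[0,0,-29],10],[[0.4,0.6,0],[0,0,-34],10],[[0.4,0.6,0],[0,0,-39],10],[[0.4,0.6,0],[0,0,-44],10],[[0.4,0.6,0],[0,0,-48],10]]'
python3 - <<'E'
from h import *
plan(564,245.2,173,83.5)
print(env.read_state()["torque"])
im=vision.snapshot("scene")[:,:,::-1]
x0,y0=450,285;f=8
d=cv2.resize(im[y0:y0+75,x0:x0+70],None,fx=f,fy=f,interpolation=cv2.INTER_CUBIC)
cv2.imwrite("pics/s9.png",d)
E
```

```text
time: 7.12
ee_pos: [565.4, 246.0, 173.5]
ee_rot: [-0.001, 0.912, -0.409, 0.001]
contact_force: [0.4, 1.7, 4.9]
grip_width: 25.7
shift [-0.3  1.5  0.5] turn [-3.0000e-02 -2.3000e-01 -1.3182e+02] yaw now -48.32 pos [565.4 246.  173.5] F [0.4 1.7 4.9] w 25.7 t 7.12 q6 1.14
[ 0.14491414  0.00466959 -0.03340224]
```

View pics/s9.png

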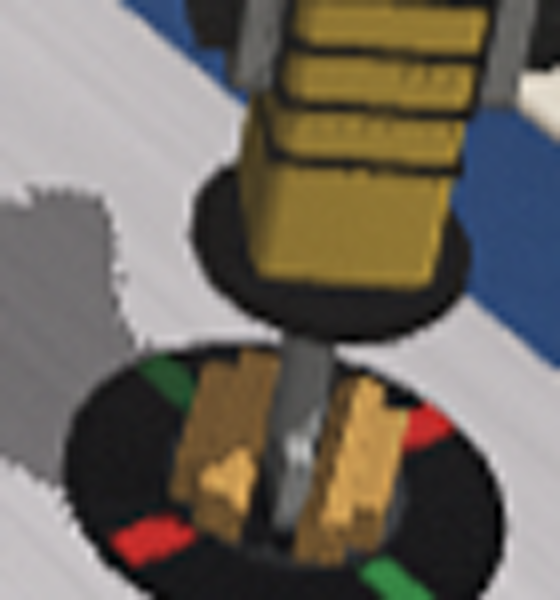

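The fastener is following: the slot now points between the red and green ticks, with the blade still in it. I'm continuing the turn.

```bash
python3 -m creep '[[[0,0.6,0],[0,0,-5],10],[[0,0.6,0],[0,0,-10],10],[[0,0.6,0],[0,0,-15],10],[[0,0.6,0],[0,0,-20],10],[[0,0.6,0],[0,0,-25],10],[[0,0.6,0],[0,0,-30],10],[[0,0.6,0],[0,0,-35],10],[[0,0.6,0],[0,0,-40],10],[[0,0.6,0],[0,0,-44],10],[[0,0.6,0],[0,0,-46],10],[[0,0.6,0],[0,0,-46],10]]'
python3 - <<'E'
from h import *
plan(564,245.2,173,83.5)
print(env.read_state()["torque"])
im=vision.snapshot("scene")[:,:,::-1]
x0,y0=450,285;f=8
d=cv2.resize(im[y0:y0+75,x0:x0+70],None,fx=f,fy=f,interpolation=cv2.INTER_CUBIC)
cv2.imwrite("pics/s10.png",d)
E
```

```text
time: 8.08
ee_pos: [564.5, 246.6, 173.5]
ee_rot: [-0.002, 1.0, -0.022, 0.001]
contact_force: [-0.8, 2.3, 5.1]
grip_width: 25.5
shift [-0.4  1.4  0.5] turn [-7.000e-02 -2.400e-01 -8.607e+01] yaw now -2.57 pos [564.5 246.6 173.5] F [-0.8  2.3  5.1] w 25.5 t 8.08 q6 0.341
[ 0.6280644   0.16971025 -0.0233767 ]
```

View pics/s10.png

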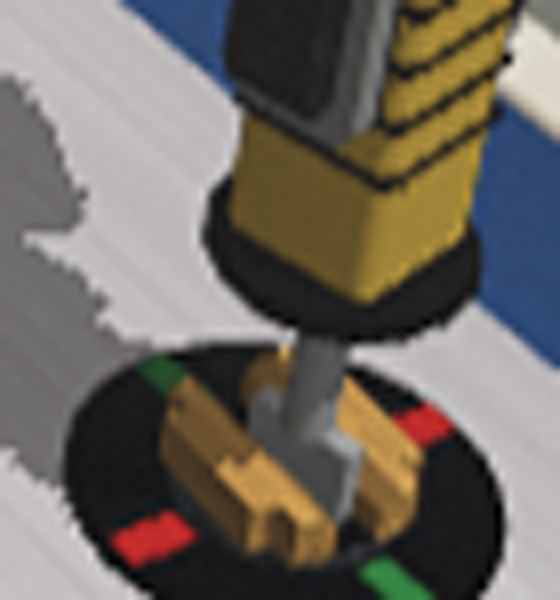

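Run:
```python
from h import *
D=lambda x,y:(450+x/8-.5,285+y/8-.5)
for a,b,z in[((183,383),(333,527),99),((345,382),(425,455),99),((170,375),(400,580),88)]:
    p,q=onz("scene",*D(*a),z),onz("scene",*D(*b),z);d=q-p;print(np.degrees(np.arctan2(d[1],d[0])),p,q)
```

```text
74.98052099836528 [566.01640582 224.99312671  99.        ] [575.10185729 258.85444129  99.        ]
75.27422074279485 [547.29052679 241.53680741  99.        ] [551.90338228 259.08779056  99.        ]
77.45437269088401 [555.26403386 216.2155909   88.        ] [566.47674598 266.60294175  88.        ]
```

The slot is at about 75° and the green ticks at about 77°, so cam is about 1.55. I'm unloading the blade by 6° and lifting out.

```bash
python3 -m creep '[[[0,0,0],[0,0,4],10],[[0,0,0],[0,0,6],10],[[0,0,-3],[0,0,6],10],[[0,0,-8],[0,0,6],10],[[0,0,-14],[0,0,6],10],[[0,0,-25],[0,0,6],10],[[0,0,-40],[0,0,6],10],[[0,0,-48],[0,0,6],10],[[0,0,-48],[0,0,6],10]]'
python3 - <<'E'
from h import *
im=vision.snapshot("scene")[:,:,::-1]
plan(503.8,-167,220,-95)
x0,y0=440,245;f=5
d=cv2.resize(im[y0:y0+120,x0:x0+100],None,fx=f,fy=f,interpolation=cv2.INTER_CUBIC)
cv2.imwrite("pics/s11.png",d)
E
```

```text
time: 8.88
ee_pos: [565.5, 245.4, 223.1]
ee_rot: [-0.001, 0.997, -0.074, 0.002]
contact_force: [-0.4, 0.1, -1.3]
grip_width: 25.7
shift [  0.9 416.7   1.3] turn [-1.700e-01 -8.000e-02  8.647e+01] yaw now -8.53 pos [564.7 245.2 221.7] F [ 0.6  0.4 -1.4] w 24.7 t 8.93 q6 0.446
```

View pics/s11.png

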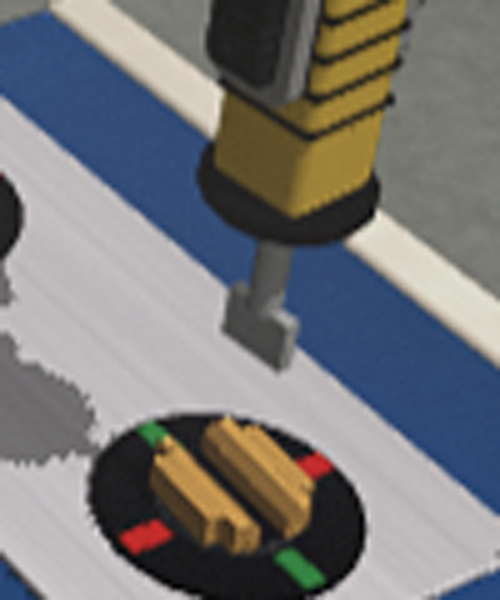

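The slot is now in line with the green ticks and the blade is out. I'm going back to the stand.

```bash
python3 -m creep '[[[0,25,0],[0,0,6],10],[[0,60,0],[0,0,13],10],[[0,98,0],[0,0,20],10],[[0,136,0],[0,0,27],10],[[0,174,0],[0,0,34],10],[[0,212,0],[0,0,41],10],[[0,250,0],[0,0,48],10],[[1,288,0],[0,0,55],10],[[1,326,0],[0,0,62],10],[[1,364,0],[0,0,69],10],[[1,396,0],[0,0,76],10],[[1,410,0],[0,0,83],10]]'; python3 -c "
from h import *
plan(503.8,-167,220,-95)"
```

```text
time: 9.93
ee_pos: [502.9, -164.6, 219.6]
ee_rot: [-0.001, -0.694, 0.72, -0.0]
contact_force: [-0.0, 0.7, -0.7]
grip_width: 25.2
shift [ 2.3 -1.  -0.4] turn [ 0.08 -0.13  2.95] yaw now -92.05 pos [ 502.9 -164.6  219.6] F [-0.   0.7 -0.7] w 25.2 t 9.93 q6 1.161
```

```bash
python3 -m creep '[[[2.3,-1,0],[0,0,3],10],[[2.3,-1,20],[0,0,3],10],[[2.3,-1,40],[0,0,3],10],[[2.3,-1,55],[0,0,3],10],[[2.3,-1,55],[0,0,3],10],[[2.3,-1,55],[0,0,3],10]]'
python3 - <<'E'
from h import *
plan(503.8,-167,92,-95)
im=vision.snapshot("scene")[:,:,::-1]
s=env.read_state();b=s["ee_pos"]-[0,0,81.6]
x0,y0=260,140;f=5
d=cv2.resize(im[y0:y0+120,x0:x0+100],None,fx=f,fy=f,interpolation=cv2.INTER_CUBIC)
cv2.imwrite("pics/s12.png",d)
np.set_printoptions(precision=1,suppress=True)
for p in [b,(503.8,-167,67),(501.7,-168,67),(503.8,-167,55)]:print(p,(proj("scene",p)-[x0,y0]+.5)*f)
E
```

```text
time: 10.43
ee_pos: [504.2, -162.5, 164.3]
ee_rot: [-0.001, -0.679, 0.735, 0.001]
contact_force: [-0.0, 0.3, -0.8]
grip_width: 25.5
shift [ 4.6 -0.2 72.3] turn [0.16 0.06 0.47] yaw now -94.53 pos [ 504.2 -162.5  164.3] F [-0.   0.3 -0.8] w 25.5 t 10.43 q6 1.207
[ 505.1 -162.9   83.8] [253.2 351.9]
(503.8, -167, 67) [250.1 387. ]
(501.7, -168, 67) [252.8 383.8]
(503.8, -167, 55) [251.1 415.6]
```

View pics/s12.png

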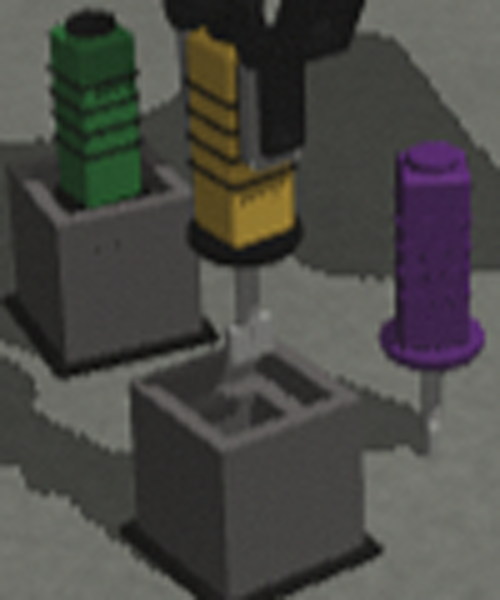

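```bash
python3 -m creep '[[[4.6,0,0],[0,0,0.5],10],[[4.6,0,0],[0,0,0.5],10],[[4.6,0,0],[0,0,0.5],10]]'
python3 - <<'E'
from h import *
im=vision.snapshot("scene")[:,:,::-1]
im=vision.snapshot("scene")[:,:,::-1]
plan(503.8,-167,92,-95)
x0,y0=260,140;f=5
d=cv2.resize(im[y0:y0+120,x0:x0+100],None,fx=f,fy=f,interpolation=cv2.INTER_CUBIC)
cv2.imwrite("pics/s13.png",d)
print(onz("scene",260+240/5-.5,140+386/5-.5,67))
E
```

```text
time: 10.73
ee_pos: [505.3, -168.0, 166.3]
ee_rot: [0.0, -0.675, 0.738, -0.001]
contact_force: [-0.0, 0.7, -2.0]
grip_width: 25.3
shift [-0.6  1.3 73.9] turn [-0.07 -0.02 -0.04] yaw now -95.04 pos [ 505.  -167.7  165.9] F [ 0.4  0.1 -2. ] w 25.6 t 10.83 q6 1.207
[ 506.01274483 -169.96614905   67.        ]
```

View pics/s13.png

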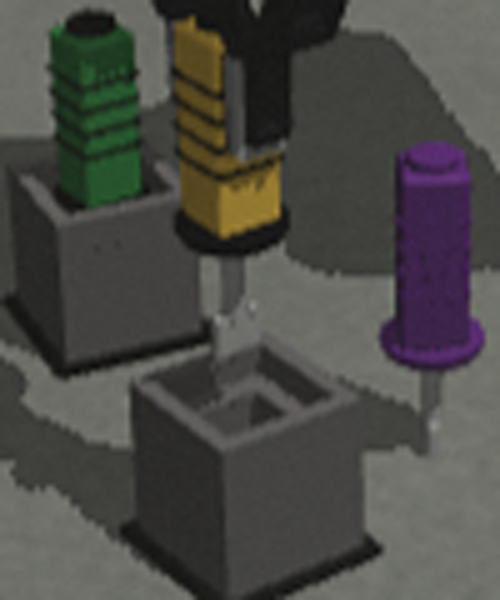

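The driver axis, about x = 237 in the crop at the stand's height, lines up with the stand centre at about (240,386). I'm lowering it.

```bash
python3 -m creep '[[[0,1,10],[0,0,0],10],[[0,1,25],[0,0,0],10],[[0,1,40],[0,0,0],10],[[0,1,52],[0,0,0],10],[[0,1,60],[0,0,0],10],[[0,1,64],[0,0,0],10],[[0,1,64],[0,0,0],10],[[0,1,64],[0,0,0],10]]'; python3 -c "
from h import *
plan(503.8,-167,92,-95)"
```

```text
time: 11.5
ee_pos: [503.9, -167.5, 101.4]
ee_rot: [0.0, -0.675, 0.737, -0.0]
contact_force: [0.2, -0.1, -0.9]
grip_width: 25.5
shift [-0.5  0.2  9.4] turn [-0.02 -0.01 -0.03] yaw now -95.03 pos [ 503.9 -167.5  101.4] F [ 0.2 -0.1 -0.9] w 25.5 t 11.5 q6 1.207
```

```bash
python3 -m creep '[[[0,0,3],[0,0,0],10],[[0,0,6],[0,0,0],10],[[0,0,8],[0,0,0],10],[[0,0,8],[0,0,0],10]]';python3 -m creep '[[[0,0,1],[0,0,0],10],[[0,0,1],[0,0,0],10],[[0,0,1],[0,0,0],10]]'
python3 - <<'E'
from h import *
plan(503.8,-167,92,-95)
im=vision.snapshot("scene")[:,:,::-1]
x0,y0=260,140;f=5
cv2.imwrite("pics/s14.png",cv2.resize(im[y0:y0+120,x0:x0+100],None,fx=f,fy=f,interpolation=cv2.INTER_CUBIC))
E
```

```text
time: 11.83
ee_pos: [503.5, -167.3, 93.1]
ee_rot: [-0.0, -0.675, 0.737, 0.0]
contact_force: [-0.2, 0.6, -1.6]
grip_width: 25.5
time: 12.08
ee_pos: [503.8, -167.4, 92.4]
ee_rot: [0.0, -0.675, 0.737, -0.0]
contact_force: [0.1, 0.8, -1.3]
grip_width: 25.8
shift [-0.4  0.   0.4] turn [-0.01 -0.01 -0.03] yaw now -95.03 pos [ 503.8 -167.4   92.4] F [ 0.1  0.8 -1.3] w 25.8 t 12.08 q6 1.207
```

View pics/s14.png

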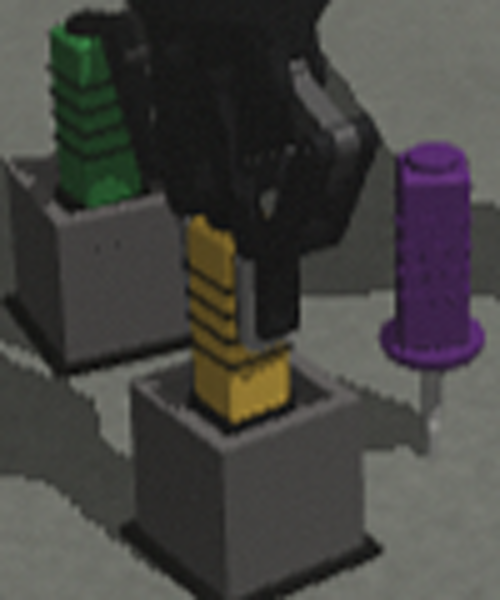

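```bash
python3 -m creep '[[[0,0,1],[0,0,0],10],[[0,0,1],[0,0,0],10],[[0,0,1],[0,0,0],10]]';python3 -m creep '[[[0,0,1],[0,0,0],10],[[0,0,1],[0,0,0],10],[[0,0,1],[0,0,0],10]]'
```

```text
time: 12.38
ee_pos: [504.0, -167.6, 91.6]
ee_rot: [0.0, -0.675, 0.737, -0.0]
contact_force: [0.5, -0.2, -0.2]
grip_width: 25.5
time: 12.63
ee_pos: [504.0, -167.5, 91.5]
ee_rot: [0.0, -0.675, 0.737, -0.001]
contact_force: [-1.4, 0.9, 6.3]
grip_width: 25.4
```

The collar is seated, with Fz at +6 N. I'm opening the gripper and retreating straight up.

```bash
python3 -m creep '[[[0,0,-0.5],[0,0,0],20],[[0,0,-0.5],[0,0,0],50],[[0,0,-0.5],[0,0,0],100],[[0,0,-0.5],[0,0,0],100],[[0,0,-0.5],[0,0,0],100],[[0,0,-0.5],[0,0,0],100],[[0,0,-0.5],[0,0,0],100],[[0,0,-0.5],[0,0,0],100],[[0,0,-0.5],[0,0,0],100],[[0,0,-0.5],[0,0,0],100]]'; python3 -c "
from h import *
plan(504,-167.5,240,-95)"
```

```text
time: 13.47
ee_pos: [503.7, -167.4, 90.8]
ee_rot: [-0.0, -0.675, 0.737, -0.0]
contact_force: [0.3, -0.0, 0.5]
grip_width: 85.6
shift [ 1.000e-01 -3.000e-01 -1.492e+02] turn [ 0.   -0.   -0.03] yaw now -95.03 pos [ 503.7 -167.4   90.8] F [ 0.3 -0.   0.5] w 85.6 t 13.47 q6 1.207
```

```bash
python3 -m creep '[[[0,0,-5],[0,0,0],100],[[0,0,-20],[0,0,0],100],[[0,0,-45],[0,0,0],100],[[0,0,-75],[0,0,0],100],[[0,0,-105],[0,0,0],100],[[0,0,-135],[0,0,0],100],[[0,0,-160],[0,0,0],100],[[0,0,-170],[0,0,0],100],[[0,0,-170],[0,0,0],100]]'; python3 -m creep '[[[40,0,0],[0,0,0],100],[[80,0,0],[0,0,0],100],[[120,10,0],[0,0,0],100],[[160,20,0],[0,0,0],100],[[200,30,0],[0,0,0],100],[[240,40,0],[0,0,0],100],[[250,40,0],[0,0,0],100],[[250,40,0],[0,0,0],100],[[250,40,0],[0,0,0],100],[[250,40,0],[0,0,0],100]]'
python3 - <<'E'
from h import *
for n in("top","scene"):cv2.imwrite(f"pics/{n}9.png",vision.snapshot(n)[:,:,::-1])
s=vision.snapshot("scene");t=vision.snapshot("top")
a=cv2.resize(s[130:270,250:390,::-1],(400,400));b=cv2.resize(t[203:243,142:182,::-1],(400,400))
cv2.imwrite("pics/fin.png",np.hstack([a,b]))
plan(504,-167.5,240,-95)
E
```

```text
time: 14.22
ee_pos: [505.1, -168.0, 263.7]
ee_rot: [0.001, -0.675, 0.737, -0.003]
contact_force: [0.6, 0.2, -1.3]
grip_width: 85.5
time: 15.05
ee_pos: [442.0, -411.0, 259.6]
ee_rot: [0.001, -0.676, 0.737, 0.001]
contact_force: [0.1, 0.7, 0.5]
grip_width: 85.3
shift [-248.3  -40.3   21.1] turn [-0.01  0.01  0.09] yaw now -94.91 pos [ 442.5 -411.4  261. ] F [ 0.6  0.  -0. ] w 85.3 t 15.25 q6 0.792
```

View pics/fin.png

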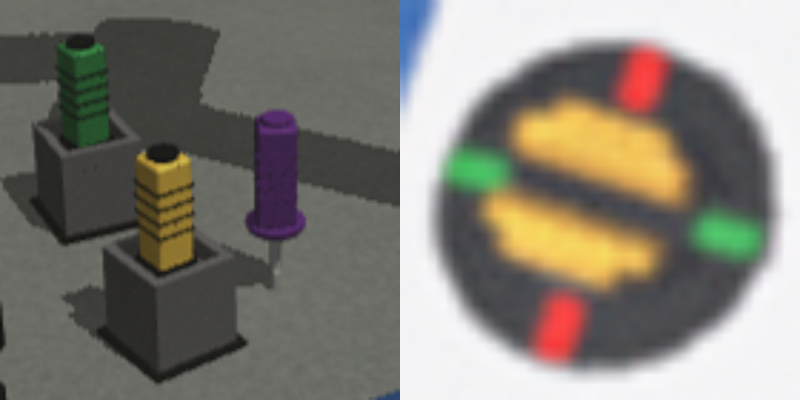

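View pics/top9.png

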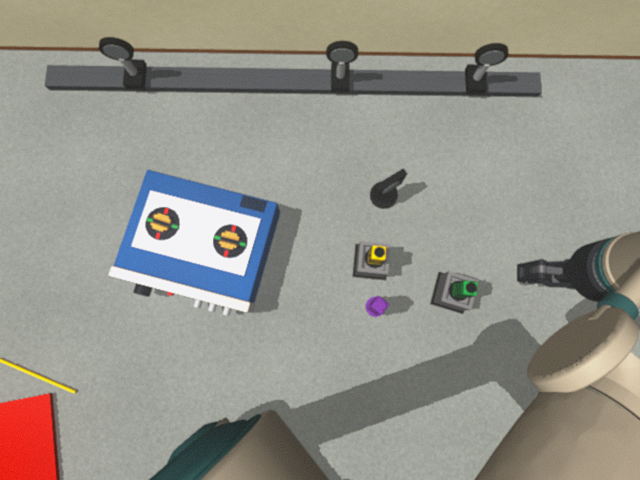

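The final pictures show the yellow driver upright in its stand with its cap at top (378,252), where it was before. The slot lies along the green ticks at top (162,223). The lens at (384,194) and the nut driver at (466,289) have not moved, and the arm is clear.

```bash
python3 -c "
from plant import env
print(env.hand_in())"
```

```text
the job is handed in; nothing more can be done
None
```

The job is done and handed in at about 15 s of the 48 s limit; the hand-in gives no verdict. I took the yellow screwdriver from its stand and put its blade in the slot of the locked fastener, the left one in the top view. I turned it about 94° anticlockwise, lifted out, set the screwdriver back in its stand and let go.

**Last checks:**
- **Fastener:** the slot lies within about 2–3° of the green ticks in both camera views, so cam is about 1.52–1.55 rad.
- **Screwdriver:** it stands upright at its original place. I felt the collar seat at about 6 N before opening the gripper.
- **Other objects:** the nut driver, the lens and the purple look-alike have not moved in the pictures.
- **Arm:** it is clear of everything, with wrist force near zero.

**What disagreed:**
- **Slot at the start:** it read about 8° past the red ticks, not exactly along them. I lined the blade up with the slot as it looked, and it went in without trouble.
- **Stand axis:** my estimates from the two cameras differed by about 4 mm, so I went back to the pose where I had picked the driver up.

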